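Tighten the grain mill's lock ring with the ring key

TASK

Tighten the brass lock ring on top of the grain mill with the ring key that sits on it: swing the lever clockwise (seen from above) between the two front bracket posts, lift the key, swing it back, drop it into the next notches and go on until the ring is fully home and firmly tight, but do not force it further. Then take the key off and leave it lying flat in the wooden tray. Turn the ring only with the key, do not knock the bracket posts hard, and leave the jars and other kitchen things where they are.

Things in the scene. Friction and masses are not known exactly. Their poses are not given: they have to be found in the camera images.
- mill: Low grain mill, hopper off: wooden block 220 x 220 x 120 mm, fixed to the table. Origin: centre of its underside; z up. On its vertical mid-axis, from below: red rubber seal, brass lock ring, and a fixed steel spindle 16 mm thick, top 180 mm above the table. The key's lever works over the mill's -x side.
- brackets: Four fixed steel posts, 14 mm thick, up to 185 mm above the table. Origin on the mill's axis, 120 mm up, axes as the mill's. The two front posts stand 85 mm from the axis, 1.134 rad either side of the mill's -x direction: the lever can swing about 0.95 rad either way from -x before it meets one. The two rear posts, at (75, +-75) mm, are out of the way.
- ring_top (a point): Centre of the plane of the lock ring's tooth tops, on the mill's axis. Turning the ring clockwise seen from above screws it down 1.6 mm per rad; it starts 1.8 to 2.3 rad before its stop. Fully home this point is 146.5 mm above the mill's origin. Running the ring takes about 0.22 N m (1.7 N at the key's grip).
- seal_mark (a point): White tick on the red seal under the ring, 47 mm from the axis. With the ring home the seal twists along like a spring (12 N m/rad), back when let go. Firmly tight: mark dragged 2.2 mm from its start (0.6 N m on the ring: force square to the lever x 0.13 m, plus any twist of the gripper about the vertical). Overtightened: 7.5 mm (1.9 N m). Aim for 1 N m, or 5 N at the grip, for half a second.
- key: Ring key, loose, 0.28 kg: steel hub 92 mm across, 8 mm thick, 20 mm bore over the spindle; lever 16 mm wide along its -x to 150 mm. Origin: bore axis, hub's underside, which rests on the ring's teeth. Three dogs 9 mm wide, 11 mm long, 36 mm from the axis (at -x and 120 degrees apart) drop between the teeth. Lift 13 to 20 mm to clear the teeth (still on the spindle), 45 mm to take it off.
- key_grip (a point): Grip point, in the key's upright orange handle, 130 mm along the key's -x and 38 mm above its origin. It starts seated. The handle is 18 mm wide across the lever (y), 30 mm along it (x), 45 mm high, its top 15 mm above this point. Between the teeth the key has up to 0.27 rad of free play either way; if its dogs stand on the teeth instead, it sits 11 mm too high.
- tray: Wooden tray for the key, fixed, outer size 270 (x) x 170 (y) x 28 mm, walls and floor 6 mm. Origin: centre of its underside. The key lying in it on its dogs has its origin 17 mm above the tray's origin.
- lock_ring: The brass lock ring, 88 mm across, on the mill's axis; z up, its yaw shows how far it has turned. It has 6 upright teeth, 60 degrees apart, 36 mm from the axis, each 9 mm wide along the rim, 12 mm radially and 13 mm high.
- jar_oats: Glass jar of oats, 72 mm wide, 130 mm high; origin under its centre. Bystander.
- jar_lentils: Glass jar of orange lentils, 72 mm wide, 120 mm high. Bystander.
- jar_peas: Glass jar of green peas, 90 mm wide, 130 mm high. Bystander.
- salt: White salt jar with a black cap, 42 mm wide, 85 mm high. Bystander.
- bowl: Small wooden bowl, 110 mm wide, 45 mm high. Bystander.
- hopper: The mill's wooden hopper, put down mouth first, 150 mm wide, 100 mm high. Bystander.
- burr: Grey spare grinding stone, 76 mm wide, 18 mm high. Bystander.
There are look-alikes about, which are no part of the job. Leave any blue or purple look-alike of the key alone.

How it is judged (in metres and radians):
On the way:
1. the lock ring is screwed home and drawn firmly tight with the key (z of ring_top in the frame of mill below 0.147 m and distance of seal_mark from where it was at the start of the episode above 0.0022 m), for 0.2 s.
At the end, for the whole second after the job is handed in: The lock ring is still home (its tooth tops at most 147 mm above the mill's origin, 0.5 mm above the stop), and the key lies flat and at rest in the tray: origin within 120 mm (x) and 70 mm (y) of the tray's centre and at most 24 mm above the tray's underside, tilted less than 0.12 rad (z of ring_top in the frame of mill below 0.147 m and x of key in the frame of tray between -0.12 and 0.12 m and y of key in the frame of tray between -0.07 and 0.07 m and z of key in the frame of tray below 0.024 m and angle between key's own z axis and vertical below 0.12 rad and linear speed of key below 0.02 m/s); the robot touches nothing.
It fails at once if the ring is overtightened: the seal mark is dragged more than 7.5 mm (distance of seal_mark from where it was at the start of the episode above 0.0075 m).
It fails at once if the fingers turn the ring themselves (contact force between the fingers and lock_ring above 2 N).
It fails at once if the key is knocked hard (over 15 N) against a bracket post (contact force between key and brackets above 15 N).
It fails at once if a bystander is moved more than 30 mm (distance of any of jar_oats, jar_lentils, jar_peas, salt, bowl, hopper, burr from where it was at the start of the episode above 0.03 m).
It also fails if it takes over 72 s, if anything falls off the work surface, if the arm or the gripper's body presses on something with over 40 N, if the wrist force passes 120 N, or if a joint passes its speed limit or range.

ROBOT

A 6-joint arm with a two-finger parallel gripper is mounted at the origin on the work surface. World frame = base frame: x ahead of the robot, y to its left, z up, the work surface at z = 0. Lengths are in mm, angles in rad, forces in N, time in s.
With the tool pointing down it reaches from about 300 to 950 mm from the base axis. Payload 3.1 kg.
Tool frame: the origin (TCP) lies midway between the tips of the shut fingers; the grasp point (between the pads) lies 19 mm behind it; z points along the fingers, y is the line along which they close (so a half turn about z gives the same grasp; the last joint's range is limited). The gripper opens to 85 mm and grips with 20 to 120 N. Pads are 22 mm wide; open, the fingers measure 114 mm over their backs; the gripper's body (76 mm by 85 mm) begins 54 mm behind the grasp point. The pads swing forward as they close: fully open they stand 13 mm farther back than shut.
Start: joints at [1.193, 0.308, 1.634, -0, 1.2, -0.07], TCP at [189.378, 595.624, 231.272] pointing down, gripper open.
Joint ranges: [-3.06, 3.06], [-0.79, 1.96], [0.05, 2.63], [-1.19, 4.34], [0.05, 2.64], [-2.94, 2.94]. Speed limits (rad/s): [2.79, 2.79, 3.14, 3.14, 3.14, 3.14].

INTERFACE

Orientations are given as a unit quaternion [w, x, y, z].
In Python, from rig import ctrl gives the robot as it stands.
- The arm moves only by the tool carry_out, never from a script. Its argument "moves" is text: rows parted by semicolons, each of 7 numbers parted by spaces: the shift along the tool's x, y, z in mm, then the turn, a rotation vector about the tool's x, y, z in degrees, then the opening, from 0 (shut) to 1 (fully open). In form: x y z wx wy wz jaw; .... A call has 1 to 5 rows; each row shifts and turns the commanded pose from where the row before left it, along the tool's axes as they then stand; what a row does not reach is not made up. A row lasts 1/8 s, in which the tool goes at most 62.5 mm and 10.7 degrees, less where a joint would pass 70% of its speed; a pose out of reach is approached as far as the arm can. A call is refused whole if a number of a shift passes 62.5 or a number of a turn 10.7, either way. A call with a gripper value outside its range is refused whole. The fingers move at their own pace and stop on an object; "newtons" is the grip in N (left out, the last holds). Time passes only in rows, so rows that do not move let the fingers close. It gives the time, the measured TCP pose, the force, the opening and the grip force at its end, in the units of the state.
- ctrl.get_obs(): the state, without advancing time (a new reading comes with each control period).
- ctrl.grab_frame(name): name is "scene" or "top" or "wrist"; returns a dict with "img" (480x640x3 uint8, red, green, blue), "intrinsics" (3x3 intrinsics, pixels), "eye" and "rotation" of the camera in the world; the wrist camera has in their place "tool_from_camera" (4x4, takes a point from camera to tool coordinates, whose origin is the TCP and whose axes are the flange's). Camera axes: x right, y up, looking along -z (the intrinsics and any distortion apply to the point x, -y, -z); pixel columns grow to the right and rows downward; lengths in mm; the calibration is good to about 2 mm. A picture is of the moment at which its call begins: read the wrist's pose just before it. There is no depth.
- ctrl.close_job(): hands the job in; it is judged then, once.
The state is a dict: "time_s": time; "joint_pos": joint angles; "dq": joint speeds; "tau": joint torques, N m; "eef_pos": TCP position; "ee_rot": TCP orientation; "force": force on the tool from outside, world axes, zero at the start; "ft_torque": the same for the moment, N m; "grip_width": finger opening in mm; "finger_force": force on a finger pad.
Only numpy, scipy, OpenCV 4.12 (cv2) and the standard library are available. Lean on these libraries where they do the work, as an engineer would, in place of code of your own. Each camera call takes 0.05 s, during which the arm holds its last target. There are 200 camera calls.

## Working session

There is one attempt and no reset: what is moved stays moved. The work goes in short steps, Python scripts to look and compute and a tool call to move; the robot and the scene stay as the last step left them, time stands still between calls to the robot, and variables do not carry over. Pictures are saved under pics/ and viewed, at most 10 in all, crops included, and the job is handed in when it is done.

Besides the shell and the picture viewer there is one more tool, called after "Call:" as name(argument=value, ...), one argument or row to a line, values as JSON. carry_out: Moves the arm, as the interface text tells. Its arguments: {"type":"object","properties":{"moves":{"type":"string"},"newtons":{"type":"number"}},"required":["moves"]}

```bash
mkdir -p pics; ls
python3 - <<'E'
from rig import ctrl
import cv2
o=ctrl.get_obs();print(o)
for n in("scene","top"):
    f=ctrl.grab_frame(n);cv2.imwrite(f"pics/{n}0.png",f["img"][:,:,::-1]);print(n,f["intrinsics"],f["eye"],f["rotation"],[k for k in f])
E
```

```text
pics
{'time_s': 0.0, 'joint_pos': array([ 1.19329204e+00,  3.09004466e-01,  1.63522391e+00,  4.10854947e-06,
        1.19970580e+00, -6.96945339e-02]), 'dq': array([ 0.00029487,  0.00147225,  0.00187187, -0.00023183, -0.00037726,
       -0.00073743]), 'tau': array([-2.12175131e-03, -4.15246797e+01, -2.76661152e+01, -3.11362764e-04,
        1.02075515e-02,  5.16769347e-06]), 'eef_pos': array([189.06768135, 594.832301  , 230.02963119]), 'ee_rot': array([-2.61470679e-04,  1.53298646e-01,  9.88179212e-01, -1.14118779e-03]), 'force': array([ 0.23345444, -0.68977055, -0.62967974]), 'ft_torque': array([-0.01074682,  0.03578222,  0.0642168 ]), 'finger_force': 0.0, 'grip_width': 85.17999365336524}
scene [[470.75776389   0.         323.59520181]
 [  0.         470.75776389 235.4460764 ]
 [  0.           0.           1.        ]] [1399.16382675 -158.09816275  793.65115274] [0.68670571 0.34059735 0.27938569 0.57824939] ['img', 'intrinsics', 'eye', 'rotation']
top [[523.48993796   0.         325.46188489]
 [  0.         523.48993796 233.49740543]
 [  0.           0.           1.        ]] [ 301.74292598   18.3494839  1524.08627041] [-0.70145642 -0.05114552  0.06220887  0.70814764] ['img', 'intrinsics', 'eye', 'rotation']
```

View pics/scene0.png

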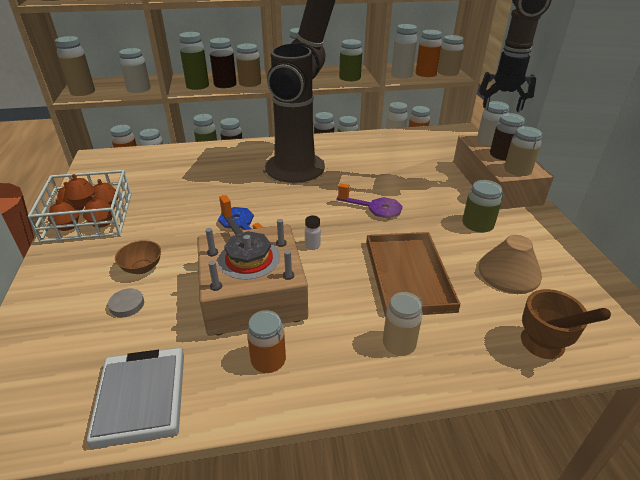

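View pics/top0.png

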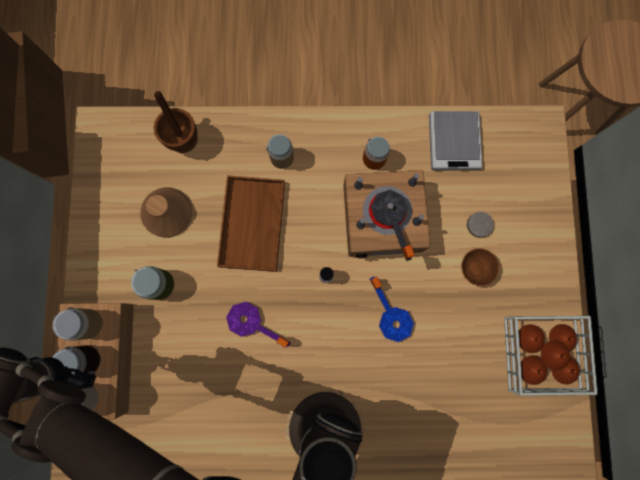

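The scene view shows the mill at about (250,265) with the key's orange handle at (227,207). The top view shows the mill at (388,212), the key handle at (407,250) pointing towards the robot and right, and the tray at (252,223). The blue and purple keys are decoys.

```bash
cat > h.py <<'E'
import numpy as np, cv2
from rig import ctrl
from scipy.spatial.transform import Rotation as R
def q2R(q): return R.from_quat([q[1],q[2],q[3],q[0]])
def cam(f,obs=None):
    if "eye" in f: return np.array(f["eye"]),q2R(f["rotation"]).as_matrix(),f["intrinsics"]
    T=np.array(f["tool_from_camera"]);Rt=q2R(obs["ee_rot"]).as_matrix()
    return Rt@T[:3,3]+obs["eef_pos"],Rt@T[:3,:3],f["intrinsics"]
def pt(c,uv,z):
    e,M,K=c
    d=np.linalg.inv(K)@np.array([uv[0],uv[1],1.]);d=M@np.array([d[0],-d[1],-d[2]])
    return e+d*(z-e[2])/d[2]
def proj(c,p):
    e,M,K=c;v=M.T@(np.array(p,float)-e);v=K@np.array([v[0],-v[1],-v[2]]);return v[:2]/v[2]
def blobs(m,amin=15):
    n,l,s,c=cv2.connectedComponentsWithStats(m.astype(np.uint8));return [(s[i,4],c[i].round(1),s[i,:4]) for i in range(1,n) if s[i,4]>=amin]
E
python3 - <<'E'
from h import *
f=ctrl.grab_frame("top");c=cam(f);im=f["img"];hsv=cv2.cvtColor(im,cv2.COLOR_RGB2HSV)
print("orange");m=(hsv[...,0]<14)&(hsv[...,1]>200)&(hsv[...,2]>170)
for b in blobs(m): print(b,pt(c,b[1],203))
print("red");m=((hsv[...,0]<4)|(hsv[...,0]>175))&(hsv[...,1]>190)&(hsv[...,2]>120)
for b in blobs(m): print(b)
for p in((0,0,0),(190,590,230)):print(proj(c,p))
# tray corners
for uv in ((226,178),(285,181),(279,271),(219,267)): print(pt(c,uv,28))
a=cv2.resize(im[160:270,335:440],None,fx=5,fy=5,interpolation=cv2.INTER_CUBIC);cv2.imwrite("pics/crop.png",a[:,:,::-1])
E
```

```text
orange
(np.int32(31), array([408.9, 250.4]), array([406, 247,   6,   8], dtype=int32)) [ 470.09184042 -215.8189329   203.        ]
(np.int32(27), array([376.2, 281.9]), array([374, 278,   6,   8], dtype=int32)) [ 390.75888859 -130.22271242  203.        ]
(np.int32(30), array([281.7, 341.9]), array([278, 339,   8,   7], dtype=int32)) [245.08675197 107.49679336 203.        ]
red
(np.int32(63), array([376.5, 220.1]), array([370, 208,  19,  20], dtype=int32))
[325.08764623 428.07420566]
[ 78.5794002  368.27351019]
[711.38431316 283.99060638  28.        ]
[701.14372956 110.8501352   28.        ]
[436.33323203 127.54358943  28.        ]
[449.38177756 298.79630042  28.        ]
```

View pics/crop.png

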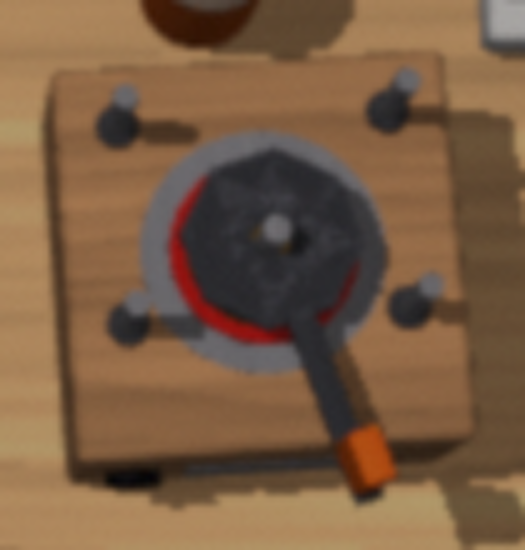

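The crop shows the four post tops at (124,97), (406,80), (136,303), (430,286), the spindle top at (277,227), and the handle at (365,455). The lever is swung towards the right front post.

Run:
```python
from h import *
f=ctrl.grab_frame("top");c=cam(f);im=f["img"]
cr=lambda p:np.array(p)/5+np.array([335,160])-0.4
P=np.array([pt(c,cr(p),185)[:2] for p in((124,97),(406,80),(136,303),(430,286))])
S=pt(c,cr((277,227)),180)[:2]
s,co=85*np.sin(1.134),85*np.cos(1.134)
M=np.array([(75,75),(75,-75),(-co,s),(-co,-s),(0,0)]);W=np.vstack([P,S])
mc,wc=M.mean(0),W.mean(0);a=M-mc;b=W-wc
th=np.arctan2((a[:,0]*b[:,1]-a[:,1]*b[:,0]).sum(),(a*b).sum())
Q=np.array([[np.cos(th),-np.sin(th)],[np.sin(th),np.cos(th)]]);t=wc-Q@mc
print("yaw",th,"C",t);print((M@Q.T+t-W).round(1))
hand=pt(c,cr((365,440)),203)[:2]  # top of handle
for u in((350,428),(382,422),(362,455),(393,450)): print("htop",pt(c,cr(u),203)[:2])
d=hand-t;print(hand,np.linalg.norm(d),"lever angle rel -x (ccw+)",np.arctan2(d[1],d[0])-th-np.pi+2*np.pi, np.arctan2(d[1],d[0]))
o=ctrl.get_obs();print(q2R(o["ee_rot"]).as_matrix().round(3))
```

```text
yaw 0.053991848477799094 C [ 592.7972284  -173.97525714]
[[ 0.3 -0.1]
 [ 0.1 -0.3]
 [ 0.  -0.1]
 [ 0.5  0. ]
 [-0.9  0.5]]
htop [ 483.56503541 -205.29735114]
htop [ 486.51732467 -221.79413795]
htop [ 469.62077783 -210.94479668]
htop [ 472.05103479 -226.88758585]
[ 477.31909711 -212.75447792] 121.81554404545635 lever angle rel -x (ccw+) 0.26999001242478204 -2.817610792687212
[[-0.953  0.303 -0.001]
 [ 0.303  0.953 -0.001]
 [ 0.    -0.002 -1.   ]]
```

```bash
cat >> h.py <<'E'
def yaw(Rm): return np.arctan2(Rm[1,0],Rm[0,0])
def rows(path,jaw,start=None):
    """path: list of (x,y,z,yaw); tool down. Prints rows, rounded, errors carried on."""
    o=ctrl.get_obs();p,y=(np.array(o["eef_pos"]),yaw(q2R(o["ee_rot"]).as_matrix())) if start is None else (np.array(start[:3],float),start[3])
    out=[]
    for q in path:
        d=np.array(q[:3])-p;c,s=np.cos(y),np.sin(y)
        sh=np.array([c*d[0]+s*d[1], s*d[0]-c*d[1], -d[2]]).round(1)
        w=round(float(np.degrees(-(q[3]-y))),1)
        assert abs(w)<=10.7 and abs(sh).max()<=62.5,(w,sh)
        p=p+np.array([c*sh[0]+s*sh[1], s*sh[0]-c*sh[1], -sh[2]]);y=y-np.radians(w)
        out.append("%g %g %g 0 0 %g %g"%(*sh,w,jaw))
    for i in range(0,len(out),5): print("; ".join(out[i:i+5]))
    print("end",p.round(1),round(y,3));return (*p,y)
def lin(a,b,n): return [tuple(np.array(a)+(np.array(b)-np.array(a))*i/n) for i in range(1,n+1)]
E
python3 - <<'E'
from h import *
o=ctrl.get_obs();p=o["eef_pos"];y=yaw(q2R(o["ee_rot"]).as_matrix());print(p,y)
rows(lin((*p,y),(470,-216,285,0.33),15),1)
E
```

```text
[189.18008757 595.11560811 230.47208157] 2.833755295912885
-34.2 -45.9 -3.6 0 0 9.6 1; -41.4 -39.5 -3.7 0 0 9.5 1; -47.4 -32.1 -3.6 0 0 9.6 1; -52 -23.8 -3.6 0 0 9.6 1; -55.3 -14.8 -3.7 0 0 9.5 1
-56.9 -5.4 -3.6 0 0 9.6 1; -57.1 4.1 -3.6 0 0 9.5 1; -55.6 13.5 -3.7 0 0 9.6 1; -52.6 22.6 -3.6 0 0 9.6 1; -48.1 31 -3.7 0 0 9.5 1
-42.3 38.5 -3.6 0 0 9.6 1; -35.3 45.1 -3.6 0 0 9.6 1; -27.2 50.3 -3.7 0 0 9.5 1; -18.6 54.1 -3.6 0 0 9.6 1; -9.4 56.5 -3.6 0 0 9.6 1
end [ 470. -216.  285.] 0.329
```

Call:
carry_out(
  moves="-34 -46 -3.6 0 0 9.6 1; -41.4 -39.5 -3.7 0 0 9.5 1; -47.4 -32 -3.6 0 0 9.6 1; -52 -23.8 -3.6 0 0 9.6 1; -55.3 -14.8 -3.7 0 0 9.5 1",
)

```text
time_s: 0.82
eef_pos: [283.1, 323.5, 249.5]
ee_rot: [0.0, 0.543, 0.84, 0.0]
force: [0.9, -0.5, 0.4]
grip_width: 85.3
finger_force: 0.0
```

Call:
carry_out(
  moves="-57 -5.4 -3.6 0 0 9.6 1; -57 4.1 -3.6 0 0 9.5 1; -55.6 13.5 -3.7 0 0 9.6 1; -52.6 22.6 -3.6 0 0 9.6 1; -48 31 -3.7 0 0 9.5 1",
)

```text
time_s: 1.45
eef_pos: [376.8, 53.3, 268.0]
ee_rot: [0.0, 0.837, 0.548, 0.001]
force: [1.1, 0.0, 0.0]
grip_width: 85.4
finger_force: 0.0
```

Call:
carry_out(
  moves="-42.3 38.5 -3.6 0 0 9.6 1; -35.3 45 -3.6 0 0 9.6 1; -27.2 50.3 -3.7 0 0 9.5 1; -18.6 54 -3.6 0 0 9.6 1; -9.4 56.5 -3.6 0 0 9.6 1",
)

```text
time_s: 2.08
eef_pos: [470.2, -217.1, 285.8]
ee_rot: [-0.0, 0.987, 0.161, 0.0]
force: [1.2, -0.1, 0.3]
grip_width: 85.7
finger_force: 0.0
```

Call:
carry_out(
  moves="0 0 0 0 0 0 1; 0 0 0 0 0 0 1; 0 0 0 0 0 0 1",
)

```text
time_s: 2.45
eef_pos: [469.4, -213.9, 285.5]
ee_rot: [-0.0, 0.986, 0.165, -0.0]
force: [0.6, -1.0, 0.5]
grip_width: 85.3
finger_force: 0.0
```

Run:
```python
from h import *
o=ctrl.get_obs();f=ctrl.grab_frame("wrist");c=cam(f,o);im=f["img"];cv2.imwrite("pics/w1.png",im[:,:,::-1])
print(o["time_s"],o["eef_pos"],yaw(q2R(o["ee_rot"]).as_matrix()),o["joint_pos"],o["force"])
hsv=cv2.cvtColor(im,cv2.COLOR_RGB2HSV);m=(hsv[...,0]<14)&(hsv[...,1]>200)&(hsv[...,2]>120)
for b in blobs(m,50): print(b,pt(c,b[1],203))
print(proj(c,(470,-216,203)),proj(c,(592.8,-174,180)))
np.save("w1.npy",im)
```

```text
2.45 [ 469.41225914 -213.87638231  285.49849785] 0.3310439549268232 [-5.12134751e-01  4.78804359e-02  1.82778222e+00  3.11454724e-04
  1.26687803e+00  7.27524458e-01] [ 0.55752757 -0.96085367  0.47212239]
(np.int32(297), array([519.3, 456.2]), array([507, 448,  28,  18], dtype=int32)) [ 350.77764118 -431.33522722  203.        ]
[324.14320247 252.72151524] [324.50278436  45.79111727]
```

View pics/w1.png

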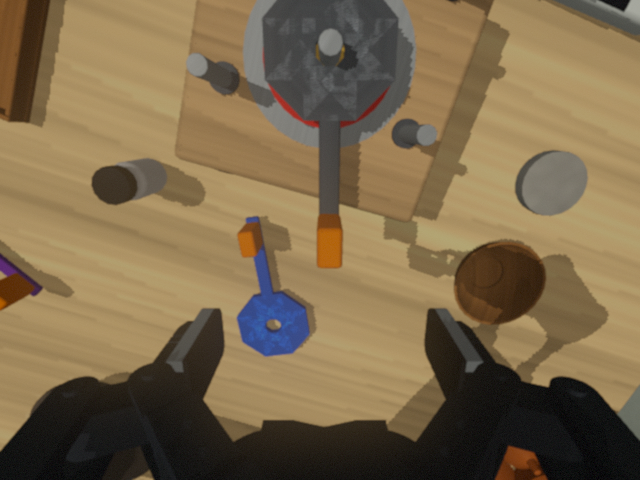

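The wrist view shows the handle top at about (330,241), the spindle top at (330,41), and the lever vertical in the picture, so the yaw is well matched. Everything sits a few pixels to the right of my estimate.

Run:
```python
from h import *
o=ctrl.get_obs();f=ctrl.grab_frame("wrist");c=cam(f,o);im=f["img"]
print(o["eef_pos"],c[0])
hsv=cv2.cvtColor(im,cv2.COLOR_RGB2HSV)
m=(hsv[...,0]<16)&(hsv[...,1]>215)&(hsv[...,2]>120);m=m[190:290,300:360]
ys,xs=np.nonzero(m);print(xs.min()+300,xs.max()+300,ys.min()+190,ys.max()+190,len(xs))
print(hsv[205:280:4,330])
y=yaw(q2R(o["ee_rot"]).as_matrix());C=np.array([np.cos(y),np.sin(y)]);Y=np.array([np.sin(y),-np.cos(y)])
for n,uv,z in(("hc",(330.,241),203),("top edge",(330,215),203),("bot",(330,268),203),("spindle",(330,41),180),("pL",(197.5,65),185),("pR",(427,134),185)):
    q=pt(c,uv,z);d=q[:2]-o["eef_pos"][:2];print(n,q.round(1),"tool x,y",(d@C).round(1),(d@Y).round(1))
```

```text
[ 469.53601144 -213.85614605  285.65556106] [ 547.13095496 -189.31612539  427.57969182]
318 340 227 266 406
[[ 15  38  80]
 [ 15  38  80]
 [ 12  94  92]
 [ 14 200 115]
 [ 14 200 116]
 [ 14 204 116]
 [ 15 230 156]
 [ 16 228 180]
 [ 16 245 179]
 [ 15 230 180]
 [ 16 231 179]
 [ 15 232 179]
 [ 16 232 180]
 [ 15 232 179]
 [ 15 224 180]
 [ 15 228 179]
 [ 18 116 162]
 [ 19 109 159]
 [ 19 109 155]]
hc [ 479.3 -217.   203. ] tool x,y 8.2 6.2
top edge [ 496.3 -211.1  203. ] tool x,y 26.2 6.1
bot [ 460.8 -223.5  203. ] tool x,y -11.4 6.3
spindle [ 596.6 -176.4  180. ] tool x,y 132.4 5.9
pL [ 556.1 -102.7  185. ] tool x,y 118.0 -76.9
pR [ 565.1 -255.3  185. ] tool x,y 76.9 70.3
```

Call:
carry_out(
  moves="2.5 6 30 0 0 0 1; 0 0 45 0 0 0 1; 0 0 40 0 0 0 0.8; 0 0 1 0 0 0 0.5; 0 0 0 0 0 0 0.3",
  newtons=80,
)

```text
time_s: 3.18
eef_pos: [475.2, -220.1, 171.2]
ee_rot: [0.001, 0.986, 0.164, 0.001]
force: [-0.3, -0.0, 0.3]
grip_width: 32.6
finger_force: 0.0
```

Call:
carry_out(
  moves="0 0 0 0 0 0 0; 0 0 0 0 0 0 0; 0 0 0 0 0 0 0; 0 0 0 0 0 0 0; 0 0 0 0 0 0 0",
)

```text
time_s: 3.8
eef_pos: [475.1, -220.1, 171.3]
ee_rot: [0.0, 0.986, 0.164, 0.001]
force: [-1.2, 3.9, 5.9]
grip_width: 16.6
finger_force: 78.3
```

Run:
```python
from h import *
o=ctrl.get_obs();f=ctrl.grab_frame("wrist");c=cam(f,o);im=f["img"];cv2.imwrite("pics/w2.png",im[:,:,::-1])
print(o)
```

```text
{'time_s': 3.8, 'joint_pos': array([-5.17583771e-01,  1.81136048e-01,  1.92448947e+00,  1.15472426e-03,
        1.03407769e+00,  7.23203477e-01]), 'dq': array([-5.40284155e-04,  1.24780844e-03, -7.35393273e-04,  1.46685326e-03,
       -6.97481373e-05,  2.30738367e-04]), 'tau': array([ -1.40447784, -30.34337997, -24.23840761,  -0.7553637 ,
        -0.77919066,   0.36056039]), 'eef_pos': array([ 475.05985096, -220.06020865,  171.27536144]), 'ee_rot': array([2.10711970e-04, 9.86465419e-01, 1.63965965e-01, 1.04621950e-03]), 'force': array([-1.20805912,  3.90966031,  5.90109708]), 'ft_torque': array([ 0.92001725, -0.14388814,  0.32320283]), 'finger_force': 78.25037598609924, 'grip_width': 16.589447677230137}
```

View pics/w2.png

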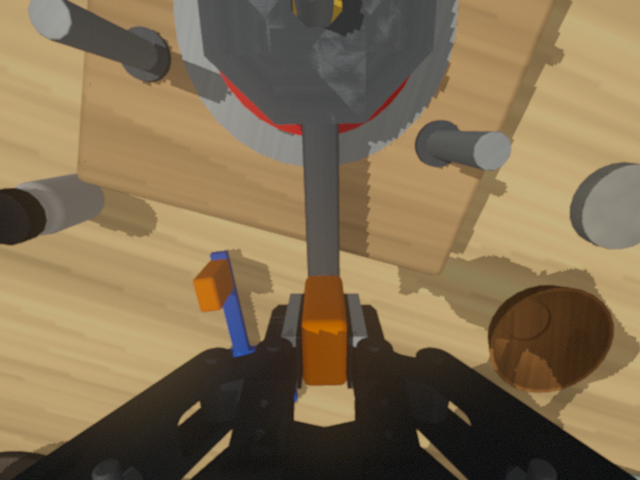

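The handle is centred between the pads, and the lever is clear of both posts. Starting the first clockwise stroke.

Call:
carry_out(
  moves="0.9 -15 0 0 0 6.6 0; 0.9 -15 0 0 0 6.6 0; 0 0 0 0 0 0 0",
)

```text
time_s: 4.22
eef_pos: [468.6, -190.9, 171.3]
ee_rot: [0.001, 0.999, 0.05, 0.001]
force: [-3.0, 1.1, 5.2]
grip_width: 16.8
finger_force: 77.9
```

Call:
carry_out(
  moves="0.9 -15 0.2 0 0 6.6 0; 0.9 -15 0.2 0 0 6.6 0; 0.9 -15 0.2 0 0 6.6 0; 0 0 0 0 0 0 0",
)

```text
time_s: 4.72
eef_pos: [471.0, -146.5, 170.8]
ee_rot: [0.001, 0.992, -0.123, -0.0]
force: [-7.2, -0.1, 9.0]
grip_width: 17.1
finger_force: 78.4
```

```bash
cat > st.py <<'E'
from h import *
def st(C=(596.5,-176.3)):
    o=ctrl.get_obs();Rm=q2R(o["ee_rot"]).as_matrix();y=yaw(Rm);p=o["eef_pos"]
    d=np.array(C)-p[:2];F=Rm.T@o["force"]
    print("t",o["time_s"],"tcp",p.round(1),"phi",round(y-.061,3),"r",np.linalg.norm(d).round(1),"ang",(np.arctan2(d[1],d[0])-.061).round(3),"Ftool",F.round(1),"Ttool",(Rm.T@o["ft_torque"]).round(2),"w",round(o["grip_width"],1),"tilt",Rm[2].round(3),"j6",o["joint_pos"][5].round(2))
if __name__=="__main__": st()
E
python3 st.py
```

```text
t 4.725 tcp [ 471.  -146.5  170.8] phi -0.307 r 129.0 ang -0.294 Ftool [-6.9  1.9 -9. ] Ttool [-0.26 -0.53  0.1 ] w 17.1 tilt [-0.     0.003 -1.   ] j6 1.43
```

Call:
carry_out(
  moves="0.5 -15 0 0 0 6.6 0; 0.5 -15 0 0 0 6.6 0; 0.6 -15 0 0 0 6.6 0; 0 0 0 0 0 0 0",
)

```text
time_s: 5.22
eef_pos: [489.2, -105.3, 170.4]
ee_rot: [0.001, 0.956, -0.292, 0.001]
force: [-3.7, 0.1, 5.8]
grip_width: 16.8
finger_force: 78.0
```

Call:
carry_out(
  moves="0.8 -15 0 0 0 6.6 0; 0.8 -15 0 0 0 6.6 0; 0 0 0 0 0 0 0",
)

```text
time_s: 5.6
eef_pos: [508.8, -82.3, 170.0]
ee_rot: [0.001, 0.917, -0.399, 0.001]
force: [-3.4, -0.2, 5.3]
grip_width: 16.5
finger_force: 78.2
```

```bash
python3 st.py
```

```text
t 5.6 tcp [508.8 -82.3 170. ] phi -0.882 r 128.6 ang -0.881 Ftool [-2.1  2.6 -5.3] Ttool [-0.37  0.13  0.21] w 16.5 tilt [ 0.002  0.001 -1.   ] j6 2.15
```

Call:
carry_out(
  moves="0.2 6.8 0 0 0 -3 0; 0 0 -8.5 0 0 0 0; 0 0 -8.5 0 0 0 0; 0 0 0 0 0 0 0",
)

```text
time_s: 6.1
eef_pos: [503.7, -86.8, 186.7]
ee_rot: [-0.0, 0.927, -0.376, 0.001]
force: [-0.1, 0.0, -2.5]
grip_width: 16.6
finger_force: 78.0
```

```bash
python3 st.py
```

```text
t 6.1 tcp [503.7 -86.8 186.7] phi -0.831 r 129.0 ang -0.828 Ftool [-0.1  0.   2.5] Ttool [ 0.01 -0.27 -0.03] w 16.6 tilt [ 0.001 -0.001 -1.   ] j6 2.09
```

Clean lift, carrying only the key's weight. Swinging back.

Call:
carry_out(
  moves="1.6 20.3 0 0 0 -9 0; 1.6 20.3 0 0 0 -9 0; 1.6 20.3 0 0 0 -9 0; 1.6 20.3 0 0 0 -9 0",
)

```text
time_s: 6.6
eef_pos: [467.0, -159.0, 185.6]
ee_rot: [-0.0, 0.998, -0.068, -0.001]
force: [-0.5, -0.2, -2.6]
grip_width: 16.6
finger_force: 78.0
```

Call:
carry_out(
  moves="1.6 20.3 0 0 0 -9 0; 1.6 20.3 0 0 0 -9 0; 1.6 20.3 0 0 0 -9 0; 1.6 20.3 0 0 0 -9 0; 0 0 0 0 0 0 0",
)

```text
time_s: 7.22
eef_pos: [481.5, -237.4, 185.5]
ee_rot: [-0.001, 0.971, 0.24, -0.0]
force: [0.4, 2.3, -1.3]
grip_width: 16.5
finger_force: 78.3
```

```bash
python3 st.py
```

```text
t 7.225 tcp [ 481.5 -237.4  185.5] phi 0.423 r 130.2 ang 0.427 Ftool [ 1.4 -1.8  1.3] Ttool [ 0.25  0.11 -0.13] w 16.5 tilt [-0.    -0.002 -1.   ] j6 0.55
```

Call:
carry_out(
  moves="0 0 8 0 0 0 0; 0 0 7 0 0 0 0; 0 0 0 0 0 0 0",
)

```text
time_s: 7.6
eef_pos: [481.5, -237.4, 171.2]
ee_rot: [0.0, 0.971, 0.241, -0.0]
force: [0.2, 0.6, -0.4]
grip_width: 17.1
finger_force: 78.6
```

```bash
python3 st.py
```

```text
t 7.6 tcp [ 481.5 -237.4  171.2] phi 0.425 r 130.2 ang 0.427 Ftool [ 0.4 -0.5  0.4] Ttool [ 0.19 -0.11 -0.11] w 17.1 tilt [-0.  0. -1.] j6 0.55
```

Call:
carry_out(
  moves="0.9 -15 0.2 0 0 6.6 0; 0.9 -15 0.2 0 0 6.6 0; 0.9 -15 0.2 0 0 6.6 0; 0.9 -15 0.2 0 0 6.6 0; 0 0 0 0 0 0 0",
)

```text
time_s: 8.22
eef_pos: [466.9, -179.6, 170.8]
ee_rot: [0.0, 1.0, 0.014, 0.0]
force: [-0.3, -0.2, -0.9]
grip_width: 16.8
finger_force: 78.6
```

Call:
carry_out(
  moves="0.7 -15 0 0 0 6.6 0; 0.7 -15 0 0 0 6.6 0; 0.7 -15 0 0 0 6.6 0; 0 0 0 0 0 0 0",
)

```text
time_s: 8.72
eef_pos: [473.0, -135.8, 170.4]
ee_rot: [0.001, 0.988, -0.157, 0.0]
force: [-0.7, -1.3, -1.4]
grip_width: 16.7
finger_force: 78.4
```

```bash
python3 st.py
```

```text
t 8.725 tcp [ 473.  -135.8  170.4] phi -0.377 r 130.0 ang -0.378 Ftool [-0.3  1.5  1.4] Ttool [-0.27 -0.12  0.02] w 16.7 tilt [ 0.001  0.001 -1.   ] j6 1.52
```

Call:
carry_out(
  moves="0.9 -15 0.2 0 0 6.6 0; 0.9 -15 0.2 0 0 6.6 0; 0 0 0 0 0 0 0; 0 0 0 0 0 0 0",
)

```text
time_s: 9.22
eef_pos: [485.2, -109.0, 170.0]
ee_rot: [0.0, 0.963, -0.271, -0.0]
force: [-1.2, 0.1, -0.9]
grip_width: 17.0
finger_force: 78.6
```

```bash
python3 st.py
```

```text
t 9.225 tcp [ 485.2 -109.   170. ] phi -0.609 r 130.0 ang -0.605 Ftool [-1.   0.6  0.9] Ttool [-0.28 -0.1   0.06] w 17.0 tilt [-0.  0. -1.] j6 1.81
```

Still only running resistance. Continuing in single checked rows.

Call:
carry_out(
  moves="0.8 -15 0.2 0 0 6.6 0; 0 0 0 0 0 0 0; 0 0 0 0 0 0 0",
)

```text
time_s: 9.6
eef_pos: [493.7, -96.6, 169.7]
ee_rot: [0.0, 0.945, -0.326, -0.0]
force: [-2.3, -0.5, 0.0]
grip_width: 17.4
finger_force: 78.6
```

```bash
python3 st.py
```

```text
t 9.6 tcp [493.7 -96.6 169.7] phi -0.725 r 130.1 ang -0.721 Ftool [-1.5  1.8  0. ] Ttool [-0.46 -0.04  0.14] w 17.4 tilt [-0.  0. -1.] j6 1.96
```

Call:
carry_out(
  moves="0.8 -15 0.2 0 0 6.6 0; 0 0 0 0 0 0 0; 0 0 0 0 0 0 0",
)

```text
time_s: 9.98
eef_pos: [503.5, -85.2, 169.5]
ee_rot: [0.0, 0.925, -0.38, -0.0]
force: [-0.8, -3.3, -0.5]
grip_width: 17.0
finger_force: 78.6
```

```bash
python3 st.py
```

```text
t 9.975 tcp [503.5 -85.2 169.5] phi -0.84 r 130.1 ang -0.836 Ftool [1.8 3.  0.5] Ttool [-0.65  0.12  0.28] w 17.0 tilt [-0.     0.001 -1.   ] j6 2.1
```

Call:
carry_out(
  moves="0.2 -6.8 0 0 0 3 0; 0 0 0 0 0 0 0; 0 0 0 0 0 0 0",
)

```text
time_s: 10.35
eef_pos: [508.5, -80.5, 169.5]
ee_rot: [0.0, 0.915, -0.404, -0.0]
force: [-2.3, -3.7, 0.3]
grip_width: 16.5
finger_force: 78.6
```

```bash
python3 st.py
```

```text
t 10.35 tcp [508.5 -80.5 169.5] phi -0.893 r 130.1 ang -0.889 Ftool [ 1.2  4.2 -0.3] Ttool [-0.79  0.19  0.32] w 16.5 tilt [ 0.     0.001 -1.   ] j6 2.16
```

Call:
carry_out(
  moves="0.3 9 0 0 0 -4 0; 0 0 -8.5 0 0 0 0; 0 0 -8.5 0 0 0 0; 0 0 0 0 0 0 0",
)

```text
time_s: 10.85
eef_pos: [503.4, -86.0, 187.8]
ee_rot: [-0.0, 0.928, -0.372, 0.001]
force: [0.3, -0.5, -2.8]
grip_width: 17.1
finger_force: 78.4
```

```bash
python3 st.py
```

```text
t 10.85 tcp [503.4 -86.  187.8] phi -0.824 r 129.7 ang -0.831 Ftool [0.6 0.2 2.8] Ttool [-0.08 -0.23  0.04] w 17.1 tilt [ 0.002 -0.002 -1.   ] j6 2.08
```

Call:
carry_out(
  moves="1.6 20.3 0 0 0 -9 0; 1.6 20.3 0 0 0 -9 0; 1.6 20.3 0 0 0 -9 0; 1.6 20.3 0 0 0 -9 0",
)

```text
time_s: 11.35
eef_pos: [467.4, -158.7, 186.5]
ee_rot: [-0.0, 0.998, -0.065, 0.0]
force: [0.3, 1.1, -3.2]
grip_width: 16.9
finger_force: 78.3
```

Call:
carry_out(
  moves="1.6 20.3 0 0 0 -9 0; 1.6 20.3 0 0 0 -9 0; 1.6 20.3 0 0 0 -9 0; 1.6 20.3 0 0 0 -9 0; 0 0 0 0 0 0 0",
)

```text
time_s: 11.98
eef_pos: [482.3, -237.8, 186.4]
ee_rot: [-0.0, 0.97, 0.243, 0.0]
force: [-1.3, 0.5, -2.3]
grip_width: 17.1
finger_force: 78.4
```

Call:
carry_out(
  moves="0 0 9 0 0 0 0; 0 0 8 0 0 0 0; 0 0 0 0 0 0 0; 0 0 0 0 0 0 0",
)

```text
time_s: 12.48
eef_pos: [481.9, -236.9, 169.6]
ee_rot: [-0.0, 0.97, 0.244, 0.0]
force: [-0.5, 0.5, -0.5]
grip_width: 17.2
finger_force: 78.7
```

```bash
python3 st.py
```

```text
t 12.475 tcp [ 481.9 -236.9  169.6] phi 0.432 r 129.6 ang 0.425 Ftool [-0.2 -0.7  0.5] Ttool [ 0.12 -0.11 -0.08] w 17.2 tilt [ 0. -0. -1.] j6 0.54
```

Call:
carry_out(
  moves="0.9 -15 0 0 0 6.6 0; 0.9 -15 0 0 0 6.6 0; 0 0 0 0 0 0 0; 0 0 0 0 0 0 0",
)

```text
time_s: 12.98
eef_pos: [471.0, -209.6, 169.7]
ee_rot: [0.0, 0.991, 0.132, 0.0]
force: [-0.2, 1.9, -1.0]
grip_width: 17.0
finger_force: 78.6
```

```bash
python3 st.py
```

```text
t 12.975 tcp [ 471.  -209.6  169.7] phi 0.204 r 129.8 ang 0.198 Ftool [ 0.3 -1.9  1. ] Ttool [ 0.01 -0.16 -0.09] w 17.0 tilt [ 0.  0. -1.] j6 0.8
```

Call:
carry_out(
  moves="0.2 -6.8 0 0 0 3 0; 0 0 0 0 0 0 0; 0 0 0 0 0 0 0",
)

```text
time_s: 13.35
eef_pos: [469.9, -203.4, 169.7]
ee_rot: [0.0, 0.994, 0.106, 0.001]
force: [1.9, -1.2, -3.1]
grip_width: 16.9
finger_force: 78.4
```

```bash
python3 st.py
```

```text
t 13.35 tcp [ 469.9 -203.4  169.7] phi 0.151 r 129.4 ang 0.15 Ftool [1.6 1.6 3.1] Ttool [-0.08  0.12 -0.18] w 16.9 tilt [ 0.001  0.001 -1.   ] j6 0.87
```

Call:
carry_out(
  moves="0.2 -6.8 0 0 0 3 0; 0 0 0 0 0 0 0; 0 0 0 0 0 0 0",
)

```text
time_s: 13.72
eef_pos: [468.5, -196.4, 169.7]
ee_rot: [0.0, 0.997, 0.08, 0.0]
force: [3.1, 0.2, -2.8]
grip_width: 16.6
finger_force: 78.4
```

```bash
python3 st.py
```

```text
t 13.725 tcp [ 468.5 -196.4  169.7] phi 0.098 r 129.5 ang 0.095 Ftool [3.1 0.3 2.8] Ttool [-0.06  0.23 -0.15] w 16.6 tilt [ 0.001  0.    -1.   ] j6 0.93
```

Call:
carry_out(
  moves="0.3 -9 0 0 0 4 0; 0 0 0 0 0 0 0; 0 0 0 0 0 0 0",
)

```text
time_s: 14.1
eef_pos: [467.4, -187.7, 169.7]
ee_rot: [0.0, 0.999, 0.045, 0.0]
force: [4.3, -0.8, -2.4]
grip_width: 16.6
finger_force: 78.4
```

```bash
python3 st.py
```

```text
t 14.1 tcp [ 467.4 -187.7  169.7] phi 0.029 r 129.6 ang 0.027 Ftool [4.2 1.1 2.5] Ttool [-0.15  0.33 -0.22] w 16.6 tilt [ 0.001  0.001 -1.   ] j6 1.01
```

Call:
carry_out(
  moves="0.2 -6.8 0 0 0 3 0; 0 0 0 0 0 0 0; 0 0 0 0 0 0 0",
)

```text
time_s: 14.48
eef_pos: [467.0, -181.2, 169.7]
ee_rot: [0.001, 1.0, 0.019, 0.0]
force: [3.7, -3.0, -3.7]
grip_width: 16.9
finger_force: 78.5
```

```bash
python3 st.py
```

```text
t 14.475 tcp [ 467.  -181.2  169.7] phi -0.023 r 129.6 ang -0.023 Ftool [3.6 3.1 3.7] Ttool [-0.54  0.26 -0.34] w 16.9 tilt [ 0.001  0.001 -1.   ] j6 1.08
```

Call:
carry_out(
  moves="0.1 -3.4 0 0 0 1.5 0; 0 0 0 0 0 0 0; 0 0 0 0 0 0 0; 0 0 0 0 0 0 0",
)

```text
time_s: 14.98
eef_pos: [466.9, -177.7, 169.8]
ee_rot: [0.001, 1.0, 0.005, 0.0]
force: [3.3, -3.4, -3.0]
grip_width: 16.7
finger_force: 78.6
```

```bash
python3 st.py
python3 - <<'E'
from h import *
f=ctrl.grab_frame("scene");cv2.imwrite("pics/s2.png",cv2.resize(f["img"][190:330,180:330],None,fx=4,fy=4,interpolation=cv2.INTER_CUBIC)[:,:,::-1])
E
```

```text
t 14.975 tcp [ 466.9 -177.7  169.8] phi -0.051 r 129.6 ang -0.05 Ftool [3.3 3.4 3.1] Ttool [-0.77  0.36 -0.39] w 16.7 tilt [ 0.001  0.002 -1.   ] j6 1.11
```

Call:
carry_out(
  moves="0.1 -3.4 0 0 0 1.5 0; 0 0 0 0 0 0 0; 0 0 0 0 0 0 0; 0 0 0 0 0 0 0",
)

```text
time_s: 15.52
eef_pos: [466.8, -174.5, 169.8]
ee_rot: [0.001, 1.0, -0.008, 0.0]
force: [3.6, -5.0, -3.9]
grip_width: 16.6
finger_force: 78.7
```

```bash
python3 st.py
```

```text
t 15.525 tcp [ 466.8 -174.5  169.8] phi -0.076 r 129.7 ang -0.075 Ftool [3.7 4.9 4. ] Ttool [-0.83  0.32 -0.51] w 16.6 tilt [ 0.001  0.002 -1.   ] j6 1.14
```

Run:
```python
from h import *
f=ctrl.grab_frame("wrist");a=f["img"][0:170,130:480]
b=cv2.imread("pics/w2.png")[0:170,130:480,::-1]
cv2.imwrite("pics/seal.png",cv2.resize(np.vstack([b,a]),None,fx=1.7,fy=1.7)[:,:,::-1])
```

```text
(no output)
```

View pics/seal.png

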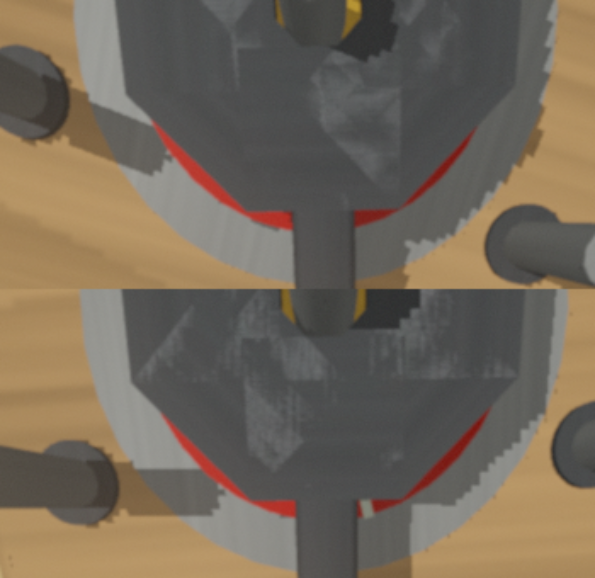

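View pics/s2.png

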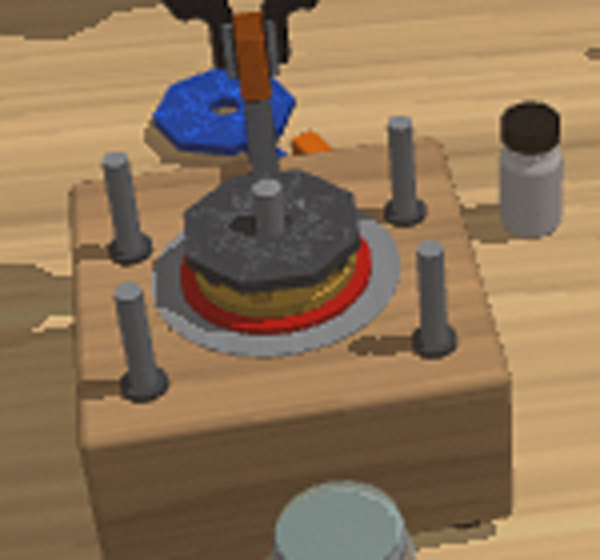

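The lower half shows the seal's white tick right of the lever at crop (366,508), wrist pixel about (345,128). The scene crop shows the key seated on the spindle. I'll measure the tick before and after backing off.

```bash
cat > tick.py <<'E'
from h import *
o=ctrl.get_obs();f=ctrl.grab_frame("wrist");c=cam(f,o);im=f["img"].astype(int)
hsv=cv2.cvtColor(f["img"],cv2.COLOR_RGB2HSV)
cc=proj(c,(596.5,-176.3,127))
m=(hsv[...,1]<60)&(hsv[...,2]>145)
red=((hsv[...,0]<6)|(hsv[...,0]>174))&(hsv[...,1]>150)
near=cv2.dilate(red.astype(np.uint8),np.ones((9,9)))>0
for b in blobs(m&near,5):
    q=pt(c,b[1],127);d=q[:2]-[596.5,-176.3]
    if np.linalg.norm(d)<60: print(b[0],b[1],q.round(1),"r",np.linalg.norm(d).round(1),"ang from -x",(np.arctan2(-d[1],-d[0])-.061).round(4))
E
python3 tick.py
```

```text
145 [233.9  92. ] [ 565.5 -133.9  127. ] r 52.5 ang from -x -1.0008
67 [273.5 126. ] [ 549.6 -152.2  127. ] r 52.7 ang from -x -0.5347
```

Call:
carry_out(
  moves="0.1 4.5 0 0 0 -2 0; 0.1 4.5 0 0 0 -2 0; 0.2 6.8 0 0 0 -3 0; 0 0 0 0 0 0 0; 0 0 0 0 0 0 0",
)

```text
time_s: 16.25
eef_pos: [467.5, -189.1, 169.6]
ee_rot: [-0.0, 0.999, 0.052, 0.0]
force: [3.6, 0.2, -3.1]
grip_width: 16.9
finger_force: 78.4
```

```bash
python3 tick.py; python3 st.py
```

```text
86 [230.8  85.2] [ 563.4 -135.6  127. ] r 52.5 ang from -x -0.949
103 [265.2 120.3] [ 549.1 -153.   127. ] r 52.8 ang from -x -0.5183
5 [289.8 131.4] [ 545.1 -165.5  127. ] r 52.5 ang from -x -0.2674
6 [298.5 133.7] [ 544.5 -170.   127. ] r 52.4 ang from -x -0.1819
t 16.3 tcp [ 467.5 -189.1  169.7] phi 0.044 r 129.6 ang 0.038 Ftool [4.  2.3 3.2] Ttool [-0.38  0.44  0.04] w 16.7 tilt [ 0. -0. -1.] j6 0.99
```

Run:
```python
from h import *
def eye(o_p,o_y,f):
    Rt=np.array([[np.cos(o_y),np.sin(o_y),0],[np.sin(o_y),-np.cos(o_y),0],[0,0,-1]]);T=np.array(f["tool_from_camera"])
    return Rt@T[:3,3]+np.array(o_p),Rt@T[:3,:3],f["intrinsics"]
o=ctrl.get_obs();f=ctrl.grab_frame("wrist");c=cam(f,o);im=f["img"]
ct=eye((466.8,-174.5,169.8),-0.015,f)
s=cv2.imread("pics/seal.png")[:,:,::-1];tight=cv2.resize(s[s.shape[0]//2:],(350,170),interpolation=cv2.INTER_AREA)
full=np.zeros_like(im);full[0:170,130:480]=tight
C=np.array([596.5,-176.3])
for n,I,cc in(("tight",full,ct),("now",im,c)):
  for r in(46,48,50):
    a=[]
    for t in np.arange(-.5,.8,.02):
        w=t+.061;u,v=proj(cc,(C[0]-r*np.cos(w),C[1]-r*np.sin(w),127)).round().astype(int)
        p=I[v,u].astype(int);a.append("R" if p[0]-p[1]>50 and p[1]<70 else ("W" if p.min()>125 else ("." if p.max()<110 else "x")))
    print(n,r,"".join(a))
```

```text
tight 46 .................................................................
tight 48 ........xRRRR...................xxx..............................
tight 50 ..xxRRRRRRRRR...................RxxxRRRRR..........RRRRRRRRRRRRRR
now 46 .................................................................
now 48 ..............RRRRR...................x.R........................
now 50 xxx.....xRRRRRRRRRR...................xxRRRRRRR........RRRRRRRRRR
```

The tick sprang back about 0.08 rad (about 3.8 mm, close to 1 N m) when I let go, so the ring is home and was firmly tight. Next, lift the key off.

Call:
carry_out(
  moves="0.5 0 -12 0 0 0 0; 0 0 -18 0 0 0 0; 0 0 -25 0 0 0 0; 0 0 -25 0 0 0 0; 0 0 0 0 0 0 0",
)

```text
time_s: 16.98
eef_pos: [467.8, -189.2, 251.0]
ee_rot: [0.0, 0.999, 0.053, 0.0]
force: [1.0, -0.4, -2.2]
grip_width: 16.6
finger_force: 79.4
```

```bash
python3 st.py
python3 - <<'E'
from h import *
o=ctrl.get_obs();p=o["eef_pos"];y=yaw(q2R(o["ee_rot"]).as_matrix())
rows(lin((*p,y),(499,209,200,-.06),10),0)
f=ctrl.grab_frame("top");c=cam(f)
hsv=cv2.cvtColor(f["img"],cv2.COLOR_RGB2HSV);print(hsv[223,252],hsv[223,300])
g=cv2.cvtColor(f["img"],cv2.COLOR_RGB2GRAY)
m=((g<110)).astype(np.uint8);m[:,:205]=0;m[:,300:]=0;m[:165]=0;m[285:]=0
cs,_=cv2.findContours(m,cv2.RETR_EXTERNAL,cv2.CHAIN_APPROX_NONE);k=max(cs,key=cv2.contourArea)
box=cv2.boxPoints(cv2.minAreaRect(k));P=np.array([pt(c,b,20)[:2] for b in box]);print(P.round(1),P.mean(0))
E
```

```text
t 16.975 tcp [ 467.8 -189.2  251. ] phi 0.045 r 129.3 ang 0.039 Ftool [0.9 0.5 2.2] Ttool [-0.04 -0.24 -0.03] w 16.6 tilt [ 0.001  0.    -1.   ] j6 0.99
7.3 -39.3 5.1 0 0 0.9 0; 6.7 -39.3 5.1 0 0 1 0; 6 -39.5 5.1 0 0 0.9 0; 5.4 -39.6 5.1 0 0 1 0; 4.6 -39.7 5.1 0 0 0.9 0
4.1 -39.7 5.1 0 0 1 0; 3.4 -39.8 5.1 0 0 0.9 0; 2.7 -39.8 5.1 0 0 1 0; 2.1 -39.9 5.1 0 0 0.9 0; 1.4 -39.9 5.1 0 0 1 0
end [499. 209. 200.] -0.06
[ 12 176 119] [ 15 119 172]
[[450.5 307.4]
 [725.1 287.8]
 [705.2  95.8]
 [431.1 120.9]] [577.96286767 202.94165119]
```

Call:
carry_out(
  moves="7.3 -39.3 0 0 0 0.9 0; 6.7 -39.3 0 0 0 1 0; 6 -39.5 0 0 0 0.9 0; 5.4 -39.6 0 0 0 1 0; 4.6 -39.7 5 0 0 0.9 0",
)

```text
time_s: 17.65
eef_pos: [481.5, 11.3, 242.6]
ee_rot: [-0.0, 1.0, 0.011, -0.002]
force: [1.1, 1.4, -3.0]
grip_width: 16.6
finger_force: 79.3
```

Call:
carry_out(
  moves="4 -39.7 10 0 0 1 0; 3.4 -39.8 15 0 0 0.9 0; 2.7 -39.8 15 0 0 1 0; 2 -39.9 10 0 0 0.9 0; 1.4 -39.9 5 0 0 1 0",
)

```text
time_s: 18.27
eef_pos: [495.8, 209.3, 186.3]
ee_rot: [0.001, 1.0, -0.03, -0.004]
force: [-0.1, -0.1, -3.3]
grip_width: 17.0
finger_force: 79.3
```

Call:
carry_out(
  moves="0 0 0 0 0 0 0; 0 0 0 0 0 0 0; 0 0 0 0 0 0 0",
)

```text
time_s: 18.65
eef_pos: [498.2, 207.7, 189.0]
ee_rot: [0.0, 1.0, -0.031, -0.001]
force: [0.3, -0.5, -2.1]
grip_width: 16.7
finger_force: 79.4
```

```bash
python3 st.py
python3 - <<'E'
from h import *
o=ctrl.get_obs();f=ctrl.grab_frame("wrist");cv2.imwrite("pics/w3.png",f["img"][:,:,::-1])
E
```

```text
t 18.65 tcp [498.2 207.7 189. ] phi -0.122 r 396.4 ang -1.381 Ftool [0.4 0.5 2.1] Ttool [-0.07 -0.26 -0.01] w 16.7 tilt [-0.002  0.001 -1.   ] j6 1.95
```

View pics/w3.png

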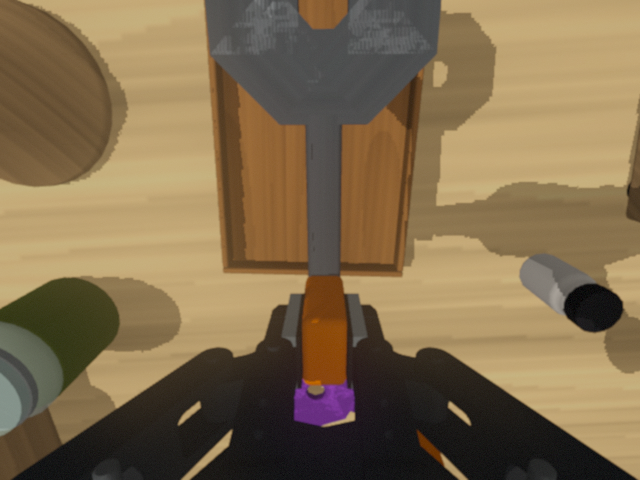

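The key is over the tray. The tray's near outer corners are at (225,271) and (403,275), so it is centred slightly left of the key.

Run:
```python
from h import *
o=ctrl.get_obs();f=ctrl.grab_frame("wrist");c=cam(f,o)
a,b=pt(c,(225,272),28),pt(c,(403,275),28);print(a,b,np.linalg.norm(a-b))
d=(a-b)[:2]/np.linalg.norm((a-b)[:2]);ax=np.array([d[1],-d[0]]);ct=(a+b)[:2]/2+135*ax;print("centre",ct,"yaw",np.arctan2(ax[1],ax[0]))
t=ct-78*ax;print("target",t)
p=o["eef_pos"];y=yaw(q2R(o["ee_rot"]).as_matrix());print(y)
q=(*t,45,np.arctan2(ax[1],ax[0]));rows(lin((*p,y),q,4),0)
```

```text
[456.91790923 301.45599561  28.        ] [443.53065923 134.86516956  28.        ] 167.12786059510682
centre [584.79048664 207.3468335 ] yaw -0.08018775301157233
target [507.04112524 213.59477742]
-0.06136359696605603
1.8 -1.5 36.3 0 0 0.3 0; 2.1 -1.6 36.1 0 0 0.2 0; 2 -1.6 36.1 0 0 0.3 0; 2 -1.6 36 0 0 0.3 0
end [507.  213.6  45. ] -0.081
```

Call:
carry_out(
  moves="2 -1.5 36 0 0 0.3 0; 2 -1.6 36 0 0 0.3 0; 2 -1.6 36 0 0 0.3 0; 2 -1.6 36 0 0 0.3 0; 0 0 0 0 0 0 0",
)

```text
time_s: 19.38
eef_pos: [505.6, 213.3, 43.5]
ee_rot: [0.001, 0.999, -0.041, -0.002]
force: [-0.3, 1.2, -1.3]
grip_width: 16.8
finger_force: 79.6
```

Call:
carry_out(
  moves="0 0 2 0 0 0 0; 0 0 2 0 0 0 0; 0 0 0 0 0 0 0",
)

```text
time_s: 19.75
eef_pos: [507.8, 214.7, 42.7]
ee_rot: [-0.0, 0.999, -0.04, 0.001]
force: [-0.4, -0.6, -1.6]
grip_width: 16.8
finger_force: 79.6
```

```bash
python3 st.py
```

```text
t 19.75 tcp [507.8 214.7  42.7] phi -0.142 r 400.9 ang -1.409 Ftool [-0.4  0.6  1.6] Ttool [-0.06 -0.21  0.06] w 16.8 tilt [ 0.001 -0.001 -1.   ] j6 1.97
```

Call:
carry_out(
  moves="0 0 1.5 0 0 0 0; 0 0 1 0 0 0 0; 0 0 0 0 0 0 0; 0 0 0 0 0 0 0",
)

```text
time_s: 20.25
eef_pos: [507.4, 214.8, 40.0]
ee_rot: [-0.0, 0.999, -0.04, 0.0]
force: [-4.1, 0.0, 5.4]
grip_width: 16.8
finger_force: 80.7
```

```bash
python3 st.py
```

```text
t 20.25 tcp [507.4 214.8  40. ] phi -0.142 r 401.1 ang -1.408 Ftool [-4.1  0.3 -5.4] Ttool [-0.08 -0.3   0.05] w 16.8 tilt [ 0. -0. -1.] j6 1.97
```

Call:
carry_out(
  moves="0 0 0 0 0 0 0.15; 0 0 0 0 0 0 0.3; 0 0 0 0 0 0 0.5; 0 0 0 0 0 0 0.6; 0 0 0 0 0 0 0.6",
)

```text
time_s: 20.88
eef_pos: [507.3, 214.5, 38.9]
ee_rot: [0.0, 0.999, -0.04, 0.0]
force: [-0.4, 0.3, -0.2]
grip_width: 51.0
finger_force: 0.0
```

Call:
carry_out(
  moves="0 0 -20 0 0 0 0.6; 0 0 -40 0 0 0 0.6; 0 0 -50 0 0 0 0.6; -10 0 -40 0 0 0 0.6; 0 0 0 0 0 0 0.6",
)

```text
time_s: 21.5
eef_pos: [499.8, 216.4, 193.3]
ee_rot: [-0.002, 0.999, -0.04, 0.004]
force: [0.7, -0.2, -0.1]
grip_width: 51.1
finger_force: 0.0
```

```bash
python3 st.py
python3 - <<'E'
from h import *
f=ctrl.grab_frame("wrist");g=ctrl.grab_frame("scene")["img"][190:350,180:480]
cv2.imwrite("pics/w4.png",np.vstack([cv2.resize(f["img"],(400,300)),cv2.resize(g,(400,213))])[:,:,::-1])
E
```

```text
t 21.5 tcp [499.8 216.4 193.3] phi -0.142 r 404.4 ang -1.39 Ftool [0.7 0.1 0.1] Ttool [ 0.07 -0.01  0.02] w 51.1 tilt [ 0.008 -0.003 -1.   ] j6 1.98
```

View pics/w4.png

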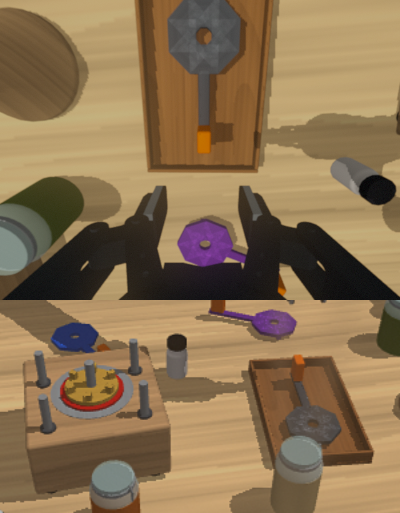

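The key lies flat inside the tray (handle at (204,140) in the upper panel), and the ring is clear on the mill in the lower panel. Nothing else has moved.

```bash
python3 -c "
from rig import ctrl
print(ctrl.close_job())"
```

```text
the job is handed in; nothing more can be done
None
```

The ring is home and was drawn tight to about 1 N m (estimated from the wrist force and the seal tick springing back about 3.8 mm on release), the key lies flat in the tray, and the job is handed in at about 21.6 s, with no verdict returned.

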